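Feel a tube clamp up to the hidden bumper of its guide track

TASK

Pick up the grey tube clamp and lay it flat in the guide track between the rails with its long tongue pointing at the hood, then slide it along so that the tongue goes in under the hood until you feel it press the soft sprung bumper hidden somewhere inside. Stop once the bumper has clearly given a little (a few millimetres), without shoving it to the end of its travel, and leave the clamp lying there against it. Leave the other loose parts on the bench where they are.

Things in the scene. Friction and masses are not known exactly. Their poses are not given: they have to be found in the camera images.
- clamp: Loose tube clamp on a flat steel slide shoe, about 0.6 kg, 160 mm long. Origin: underside at mid-length; x points to the tongue's free end, z up. Shoe x -80 to -20 mm, 40 mm wide; tongue x -20 to +80 mm, 24 mm wide; both 12 mm thick. On the shoe stands the dull grey titanium block that is gripped.
- clamp_block (a point): Middle of the titanium block: clamp x -55 mm, z +32 mm. Block 30 x 30 mm, from z 12 to 52 mm (round black bore on top, to z 55 mm). Grip it across its two y faces; its flat rear face is at clamp x -70 mm.
- tongue_tip (a point): Middle of the end face of the clamp's tongue (clamp x +80 mm, z +6 mm).
- track: Guide track fixed to the bench, 365 mm long, 84 mm wide. Origin: at bench height on the centre line; x points along the track into the hood, z up. Channel floor at z 6 mm, open above from x -195 mm (open rear end) to +20 mm, 46 mm wide between rails whose tops are at z 16 mm. Clamp friction in it is about 2 to 5 N.
- hood_mouth (a point): Centre of the mouth of the track's grey hood, on the channel floor (track x +20 mm, z 6 mm). The hood runs from here to track x +170 mm: opening 46 mm wide, roof underside z 25 mm, roof top z 29 mm.
- bumper (a joint): How far the hidden bumper is pressed in (m): 0 free, 0.018 end of travel. Black rubber on a soft spring (0.5 N per mm), on the centre line inside the hood, facing the mouth. Its face lies 30 to 80 mm in from the mouth, different each time, out of sight: it must be felt. The clamp's friction holds it against the lightly pressed bumper.
- hinge_cap: red polymer hinge cap, disc 52 mm across and 22 mm high with a small ear; leave alone; origin: centre of underside
- spacer_1: white delrin ring spacer, 36 mm across, 16 mm high; leave alone; origin: centre of underside
- spacer_2: second such spacer; leave alone; origin: centre of underside
- spare_bumper: loose black rubber bumper, cone 36 mm across, 24 mm high, not part of the track; leave alone; origin: centre of underside
- screwdriver: screwdriver lying on the bench; leave alone
- adhesive: small white bottle, 36 mm across, 75 mm high, standing; leave alone; origin: centre of underside
- screw_cup: small steel bowl, 60 mm across, 35 mm high; leave alone; origin: centre of underside
There are look-alikes about, which are no part of the job. Several things have the shape of the clamp; the one meant has the colours described above.

How it is judged:
By the outcome, as a careful person would: the job done as asked, in the order asked, and still so for the second after the job is handed in, with the robot touching nothing.
It also fails if it takes over 62 s, if anything falls off the work surface, if the arm or the gripper's body presses on something with over 40 N, if the wrist force passes 120 N, or if a joint passes its speed limit or range.

ROBOT

A 6-joint arm with a two-finger parallel gripper is mounted at the origin on the work surface. World frame = base frame: x ahead of the robot, y to its left, z up, the work surface at z = 0. Lengths are in m, angles in degrees, forces in N, time in s.
With the tool pointing down it reaches from about 0.4 to 0.825 m from the base axis. Payload 7 kg.
Tool frame: the origin (TCP) lies on the centre line of the jaws, within the pads' length; the fingertips stand 19 mm ahead of it and the grasp point (between the pads) is the TCP (r.tips_ahead is the distance from the TCP to the fingertips, in m); z points along the fingers, y is the line along which they close (so a half turn about z gives the same grasp; the last joint's range is limited). The gripper opens to 88 mm and grips with 3 to 60 N. Pads are 19 mm wide; open, the fingers measure 130 mm over their backs; the gripper's body (78 mm by 193 mm) begins 47 mm behind the grasp point.
Start: joints at [92.08, 20.546, 0.682, 0, -70.136, -16.507], TCP at [0.168, 0.654, 0.246] pointing down, gripper open.
Joint ranges: [-176.03, 176.03], [-82.01, 121.73], [-58.28, 71.71], [-173.87, 95.51], [-174.79, -0.11], [-173.66, 173.66]. Speed limits (degrees/s): [136.94, 136.94, 172.46, 180, 180, 180].

INTERFACE

Orientations are given as [roll, pitch, yaw] about the fixed x, y, z axes, in that order (R = Rz(yaw) Ry(pitch) Rx(roll)).
In Python, from plant import r, viewer, close_job gives the robot as it stands. The module is installed in compiled form; this text tells all that it offers.
- The arm moves only by the tool arm_command, never from a script. Its arguments are lists of equal length, an entry for each row: "travel": the shift along the world's x, y, z scaled (see below), a list of three; "delta_rot": the turn, a rotation vector about the world's x, y, z scaled (see below), a list of three. In form: {"travel": [[dx, dy, dz], ...], "delta_rot": [[rx, ry, rz], ...]}. A call has 1 to 20 rows; each row is the pose to reach, as a shift and turn from the pose commanded when the call began; what a row does not reach only later rows make up. The controller multiplies each number of a shift by 0.5 m and each number of a turn by 90 degrees. A row lasts 1/8 s, in which the tool goes at most 62.5 mm and 10.7 degrees, less where a joint would pass 70% of its speed; a pose out of reach is approached as far as the arm can. A call with a number of a shift or a turn outside -1 to 1 is refused whole. A call with a gripper value outside its range is refused whole. "grip" is the opening, from 0 (shut) to 1 (fully open), set as the call begins (left out, the last holds). The fingers move at their own pace and stop on an object; "newtons" is the grip in N (left out, the last holds). Time passes only in rows, so rows that repeat a pose let the fingers close. It gives the time, the measured TCP pose, the force, the opening and the grip force at its end, in the units of the state.
- r.get_state(): the state, without advancing time (a new reading comes with each control period).
- viewer.capture(name): name is "side" or "top"; returns a dict with "img" (384x512x3 uint8, red, green, blue), "camera_matrix" (3x3 intrinsics, pixels), "R" (3x3) and "t" (3): a world point X has camera coordinates R X + t. Camera axes: x right, y down, z forward; pixel columns grow to the right and rows downward; lengths in m; the calibration is good to about 2 mm. A picture is of the moment at which its call begins. There is no depth.
- close_job(): hands the job in; it is judged then, once.
The state is a dict: "time_s": time; "joints": joint angles; "qd": joint speeds; "joint_torque": joint torques, N m; "tcp_pos": TCP position; "eef_rot": TCP orientation; "contact_force": force on the tool from outside, world axes, zero at the start; "moment": the same for the moment, N m; "gripper_width": finger opening in m; "gripper_force": force on a finger pad.
Only numpy, scipy, OpenCV 4.12 (cv2) and the standard library are available. Lean on these libraries where they do the work, as an engineer would, in place of code of your own. Each camera call takes 0.05 s, during which the arm holds its last target. There are 200 camera calls.

## Working session

There is one attempt and no reset: what is moved stays moved. The work goes in short steps, Python scripts to look and compute and a tool call to move; the robot and the scene stay as the last step left them, time stands still between calls to the robot, and variables do not carry over. Pictures are saved under pics/ and viewed, at most 10 in all, crops included, and the job is handed in when it is done.

Besides the shell and the picture viewer there is one more tool, called as name(argument=value, ...), one argument or row to a line, values as JSON. arm_command: Moves the arm, as the interface text tells. Shifts and turns lie within -1 to 1; 1 stands for 0.5 m of shift or 90 degrees of turn. Its arguments: {"type":"object","properties":{"travel":{"type":"array"},"delta_rot":{"type":"array"},"grip":{"type":"number"},"newtons":{"type":"number"}},"required":["travel","delta_rot"]}

```bash
mkdir -p pics
cat > h.py <<'E'
import numpy as np, cv2
from plant import r, viewer, close_job
def cap(n,f=None):
    c=viewer.capture(n)
    if f: cv2.imwrite(f'pics/{f}.png',c['img'][:,:,::-1])
    return c
def ray(c,px,z):
    K,R,t=map(np.array,(c['camera_matrix'],c['R'],c['t']))
    u=cv2.undistortPoints(np.array([[px]],float),K,None)[0,0]
    d=R.T@np.array([u[0],u[1],1]); o=-R.T@t
    return o+d*(z-o[2])/d[2]
def proj(c,X):
    K,R,t=map(np.array,(c['camera_matrix'],c['R'],c['t']))
    p=K@(R@np.array(X)+t); return p[:2]/p[2]
E
python3 - <<'E'
from h import *
import pickle
a=cap('top','top0');b=cap('side','side0')
pickle.dump((a,b),open('c0.pkl','wb'))
for c in(a,b): print(-np.array(c['R']).T@c['t'],np.array(c['camera_matrix'])[0,0], np.round(c['R'],3))
s=r.get_state();print(s)
E
```

```text
[0.44931391 0.00432669 1.11989341] 360.9052647834644 [[-0.018 -1.     0.002]
 [-0.996  0.018 -0.089]
 [ 0.089 -0.003 -0.996]]
[ 0.00927342 -0.47530349  0.62230881] 369.37485785857183 [[ 0.66  -0.751 -0.011]
 [-0.467 -0.399 -0.789]
 [ 0.588  0.526 -0.614]]
{'time_s': 0.1, 'joints': array([ 9.20803430e+01,  2.05868142e+01,  6.40308018e-01, -1.91513823e-02,
       -7.01354921e+01, -1.65074515e+01]), 'qd': array([ 0.0898666 , -0.15159942,  0.05842404,  0.14215023,  0.00264717,
       -0.07869878]), 'joint_torque': array([-1.83755961e-03, -5.84161019e+01,  2.93753028e+01,  7.01552957e+00,
        1.00952139e-02, -4.80726499e-05]), 'tcp_pos': array([0.16808168, 0.65332409, 0.2447275 ]), 'eef_rot': array([ 1.79916265e+02, -6.03876548e-03, -1.44336245e+01]), 'contact_force': array([1.19809603, 0.45135769, 0.03491673]), 'moment': array([0.00633221, 0.01787362, 0.02296269]), 'gripper_force': 0.0, 'gripper_width': 0.08801788415138682}
```

View pics/top0.png

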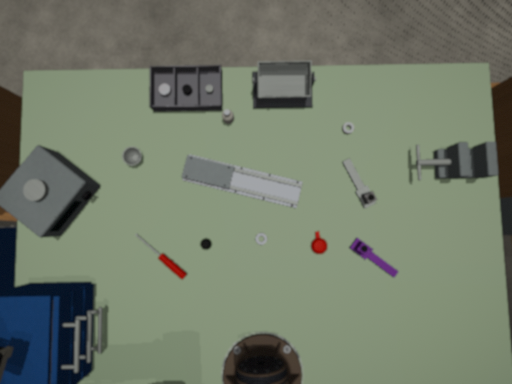

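View pics/side0.png

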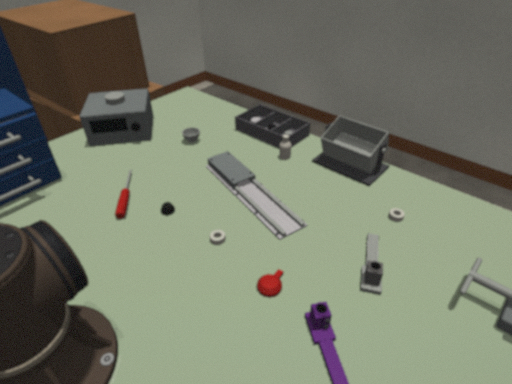

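The top view has two clamp shapes: a grey one at about (360,183), side view (373,265), and a purple one at about (373,257). The grey one fits the description. The track runs from about (300,195), its open rear, to the hood at (183,170). I'll confirm with an enlarged crop and measure.

Run:
```python
from h import *
import pickle
a,b=pickle.load(open('c0.pkl','rb'))
A=a['img'][:,:,::-1];B=b['img'][:,:,::-1]
z=lambda I,x,y,w,h,s:cv2.resize(I[y:y+h,x:x+w],None,fx=s,fy=s,interpolation=cv2.INTER_CUBIC)
c1=z(A,330,150,60,60,6); c2=z(B,345,225,60,72,5); c3=z(A,175,145,135,70,5.5)
H=np.zeros((360+240*0,660,3),np.uint8); H[:360,:360]=c1; H[:360,360:660]=c2
c3=cv2.resize(c3,(660,342)); out=np.vstack([H,c3])[:, :]
out=cv2.resize(out,None,fx=.85,fy=.85); cv2.imwrite('pics/crop1.png',out)
# masks: not green background
hsv=cv2.cvtColor(A,cv2.COLOR_BGR2HSV)
print('bg',hsv[215,330],A[215,330],'shoe',A[183,360],'tongue',A[165,348])
m=((hsv[...,1]<35)).astype(np.uint8)
n,l,st,ce=cv2.connectedComponentsWithStats(m)
for i in range(1,n):
    if 60<st[i,4]<6000:
        ys,xs=np.where(l==i); q=cv2.minAreaRect(np.c_[xs,ys].astype(np.float32))
        print(st[i],np.round(q[0],1),np.round(q[1],1),q[2],[np.round(ray(a,p,0.012)[:2],3).tolist() for p in cv2.boxPoints(q)])
```

```text
bg [ 46  42 150] [125 150 137] shoe [139 145 142] tongue [143 148 144]
[222 108  12  16 137] [227.4 115.3] [14.3 11.2] 63.43495178222656 [[0.799, 0.118], [0.814, 0.087], [0.773, 0.067], [0.757, 0.099]]
[342 121  13  13 125] [348. 127.] [12. 12.] 90.0 [[0.761, -0.266], [0.76, -0.304], [0.722, -0.302], [0.723, -0.265]]
[ 416  141   83   39 2258] [456.8 159.9] [35.6 81.8] 87.87889862060547 [[0.685, -0.492], [0.69, -0.748], [0.578, -0.744], [0.573, -0.49]]
[   0  145   99   92 5382] [ 45.6 192.2] [76.4 78.2] 38.65980911254883 [[0.536, 0.82], [0.724, 0.677], [0.571, 0.488], [0.387, 0.633]]
[122 146  20  20 321] [131.5 155.5] [19. 19.] 90.0 [[0.694, 0.422], [0.693, 0.363], [0.633, 0.362], [0.634, 0.421]]
[ 181  154  122   55 3467] [241.6 180.6] [120.4  29.2] 13.706961631774902 [[0.582, 0.242], [0.671, 0.221], [0.575, -0.14], [0.488, -0.116]]
[343 158  34  51 610] [358.3 182.2] [53.5 15.8] 59.74356460571289 [[0.628, -0.249], [0.652, -0.292], [0.507, -0.369], [0.483, -0.326]]
[501 198  11  96 607] [506.  245.5] [95. 10.] 90.0 [[0.51, -0.747], [0.51, -0.778], [0.224, -0.755], [0.224, -0.724]]
[... 431 characters left out ...]
69895935058594 [[0.368, -0.268], [0.404, -0.298], [0.301, -0.428], [0.266, -0.399]]
[  61  307   42   67 1052] [ 81.6 339.8] [39.9 66.6] 1.3639276027679443 [[0.019, 0.591], [0.21, 0.593], [0.205, 0.473], [0.014, 0.474]]
[221 331  83  53 522] [262. 357.] [52. 82.] 90.0 [[0.129, 0.119], [0.125, -0.125], [-0.024, -0.121], [-0.019, 0.12]]
[  0 346  13  33 130] [  6. 362.] [32. 12.] 90.0 [[0.098, 0.774], [0.098, 0.738], [0.007, 0.734], [0.007, 0.77]]
[239 356  44  18 395] [260.5 364.5] [17. 43.] 90.0 [[0.056, 0.066], [0.054, -0.061], [0.006, -0.06], [0.008, 0.067]]
[236 370  51  14 222] [261.3 377.4] [12.  50.2] 86.42366790771484 [[0.008, 0.076], [0.014, -0.072], [-0.02, -0.073], [-0.026, 0.074]]
```

View pics/crop1.png

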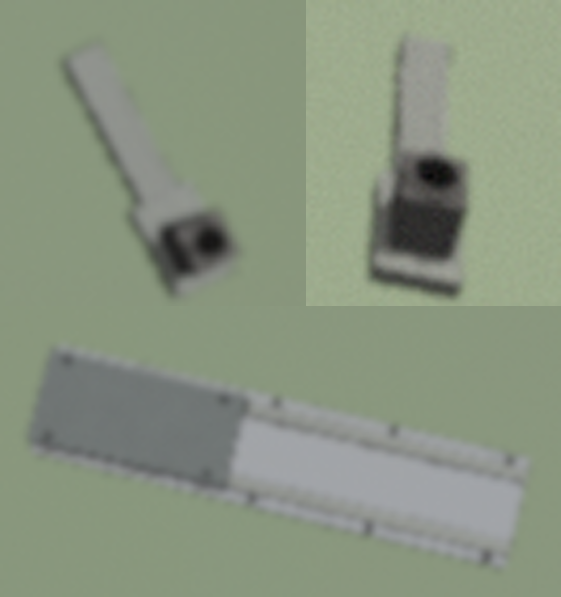

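The crop confirms it: grey block with a black bore on a steel shoe. The tongue tip is at about (346,160) and the bore at (371,197). The hood is dark grey with its mouth near (232,179), and the rear end is near (299,194). Next I'll measure precisely.

Run:
```python
from h import *
import pickle
a,b=pickle.load(open('c0.pkl','rb'))
def comp(c,seed,S=4,th=28):
    I=cv2.resize(c['img'][:,:,::-1],None,fx=S,fy=S,interpolation=cv2.INTER_CUBIC)
    s=cv2.GaussianBlur(cv2.cvtColor(I,cv2.COLOR_BGR2HSV)[...,1],(5,5),0)
    n,l=cv2.connectedComponents((s<th).astype(np.uint8))
    ys,xs=np.where(l==l[seed[1]*S,seed[0]*S])
    return (np.c_[xs,ys]+.5)/S-.5
p=comp(a,(351,170))
W=np.array([ray(a,q,.012)[:2] for q in p])
d=W-W.mean(0); 
# tongue only: rough axis from bbox
u=np.array([.145,.077]);u/=np.hypot(*u)
for _ in range(3):
    s=W@u; T=W[s>s.max()-.09]; T=T[(T@u)<s.max()-.006]
    e=np.linalg.svd(T-T.mean(0),full_matrices=False)[2][0]; u=e*np.sign(e@u)
v=np.array([-u[1],u[0]])
def edges(W,lo,hi):
    s=W@u; q=W[(s>s.max()-hi)&(s<s.max()-lo)]@v; return np.percentile(q,1),np.percentile(q,99)
print('clamp len',np.ptp(W@u),'yaw',np.degrees(np.arctan2(u[1],u[0])),'tongue width',edges(W,.01,.09),'shoe',edges(W,.11,.15))
# tongue: -v edge top z.012; +v edge faces the camera -> bottom z0
e0,e1=edges(W,.01,.09); cam=np.array([.449,.004]); tip=(W@u).max()*u
print('tip s',(W@u).max(),'min s',(W@u).min())
k=.012/1.12; m=u*((W@u).max()-.04)+v*e1; corr=((m-cam)*k/(1-k*0))@v
print('e1 at z0',e1+ (cam-m)@v*-.012/1.108, 'mid s using')
lat=(e0+e1+ (m-cam)@v*.012/1.108)/2
print('lat',lat,'tongue mid width',e1+(m-cam)@v*.012/1.108-e0)
s_tip=(W@u).max(); o=u*(s_tip-.08)+v*lat; print('origin',o,'block',o-.055*u)
# bore (dark) on top at z .055
for c,box in((a,(362,188,382,206)),(b,(365,258,385,275))):
    x0,y0,x1,y1=box; g=cv2.cvtColor(c['img'],cv2.COLOR_RGB2GRAY)[y0:y1,x0:x1].astype(float)
    g=cv2.resize(g,None,fx=4,fy=4,interpolation=cv2.INTER_CUBIC)
    n,l,st,ce=cv2.connectedComponentsWithStats((g<g.min()+28).astype(np.uint8))
    for i in range(1,n):
        if st[i,4]>40:
            q=(ce[i]+.5)/4-.5+[x0,y0]; print('bore',q,st[i,4]/16,ray(c,q,.055)[:2])
# track
p=comp(a,(270,185)); q=cv2.minAreaRect(p.astype(np.float32)); print(q)
pts=cv2.approxPolyDP(cv2.convexHull(p.astype(np.float32)),3,True)[:,0]
for t in pts: print('trk',t,[np.round(ray(a,t,z)[:2],4).tolist() for z in(0,.016,.029)])
g=a['img'].sum(2)
```

```text
clamp len 0.16090341750215809 yaw 25.902522407150133 tongue width (np.float64(-0.5372170282878792), np.float64(-0.5111884397273154)) shoe (np.float64(-0.5504567703469355), np.float64(-0.5047168214586031))
tip s 0.4560568587877305 min s 0.2951534412855724
e1 at z0 -0.5146394665466377 mid s using
lat -0.5259282474172585 tongue mid width 0.02257756174124148
origin [ 0.56802487 -0.30881553] block [ 0.51855025 -0.33284181]
bore [370.61881625 196.92446996] 17.6875 [ 0.51807981 -0.33169978]
bore [363.99396552 198.89224138] 18.125 [ 0.51260441 -0.31182982]
bore [375.12777778 265.38555556] 28.125 [ 0.51912393 -0.33010649]
((241.6610107421875, 180.4831085205078), (119.766357421875, 28.425796508789062), 13.771600723266602)
trk [302.375 182.875] [[0.5694, -0.1379], [0.5677, -0.1359], [0.5663, -0.1343]]
trk [293.875 207.875] [[0.4919, -0.1093], [0.4913, -0.1077], [0.4908, -0.1064]]
trk [183.625 180.625] [[0.5831, 0.2325], [0.5812, 0.2293], [0.5797, 0.2266]]
trk [181.375 175.125] [[0.6006, 0.2396], [0.5984, 0.2362], [0.5966, 0.2335]]
trk [190.375 153.625] [[0.6682, 0.2114], [0.665, 0.2084], [0.6625, 0.206]]
```

arm_command(
  travel=[
    [0.66,-0.6,0],
    [0.66,-0.6,0],
    [0.66,-0.6,0],
    [0.66,-0.6,0],
    [0.66,-0.6,0],
    [0.66,-0.6,0],
    [0.66,-0.6,0],
    [0.66,-0.6,0],
    [0.86,-0.98,0],
    [0.86,-0.98,0],
    [0.86,-0.98,0],
    [0.86,-0.98,0],
  ],
  delta_rot=[
    [0,0,-0.07],
    [0,0,-0.14],
    [0,0,-0.21],
    [0,0,-0.28],
    [0,0,-0.35],
    [0,0,-0.42],
    [0,0,-0.49],
    [0,0,-0.56],
    [0,0,-0.64],
    [0,0,-0.72],
    [0,0,-0.8],
    [0,0,-0.88],
  ],
  grip=1,
)

```text
time_s: 1.6
tcp_pos: [0.5989, 0.1607, 0.2451]
eef_rot: [180.0, -0.0, -94.0]
contact_force: [0.6, 0.2, -0.1]
gripper_width: 0.088
gripper_force: 0.0
```

Run:
```python
from h import *
import pickle
a,b=pickle.load(open('c0.pkl','rb'))
S=4
I=cv2.resize(a['img'][:,:,::-1],None,fx=S,fy=S,interpolation=cv2.INTER_CUBIC)
s=cv2.GaussianBlur(cv2.cvtColor(I,cv2.COLOR_BGR2HSV)[...,1],(5,5),0)
n,l=cv2.connectedComponents((s<28).astype(np.uint8))
M=(l==l[185*S,270*S]).astype(np.uint8)
gr=cv2.cvtColor(I,cv2.COLOR_BGR2GRAY).astype(float)
cen=np.array([.575,.05]);u=np.array([.093,.34]);u/=np.hypot(*u)
def samp(img,P,z): 
    q=proj(a,[*P,z]); q=(q+.5)*S-.5; return cv2.getRectSubPix(img.astype(np.float32),(1,1),tuple(map(float,q)))[0,0]
for it in range(3):
    v=np.array([-u[1],u[0]]); R={}
    for name,sg,zz,rng in(('near_b',-1,0,(-.17,.0)),('far16',1,.016,(-.17,-.02)),('nearh_b',-1,0,(.04,.16)),('farh29',1,.029,(.04,.16))):
        pts=[]
        for x in np.linspace(*rng,30):
            ys=np.arange(.02,.075,.0005); val=[samp(M,cen+u*x+v*sg*y,zz) for y in ys]
            i=np.where(np.array(val)<.5)[0]
            if len(i): pts.append((x,sg*ys[i[0]]))
        R[name]=np.polyfit(*np.array(pts).T,1); print(name,R[name])
    k=np.mean([R[n_][0] for n_ in ('near_b','far16')]); u=u+k*v; u/=np.hypot(*u)
    mid=(R['near_b'][1]+R['far16'][1])/2; cen=cen+v*mid
    print('yaw',np.degrees(np.arctan2(u[1],u[0])),cen)
v=np.array([-u[1],u[0]])
for y in(-.012,0,.012):
    X=np.arange(-.3,.25,.0005)
    g=np.array([samp(gr,cen+u*x+v*y,.006) for x in X]); m=np.array([samp(M,cen+u*x+v*y,.006) for x in X]); m29=np.array([samp(M,cen+u*x+v*y,.029) for x in X])
    g29=np.array([samp(gr,cen+u*x+v*y,.029) for x in X]); d=np.gradient(cv2.GaussianBlur(g29[None],(0,0),3)[0]); mm=(X>-.1)&(X<.1)
    j=np.argmin(np.where(mm,d,0))
    print('rear x(z6)',X[m>.5].min(),'mouth(z29)',X[j],'far end(z29)',X[m29>.5].max())
s=r.get_state();print(s['joints'],s['tcp_pos'],s['eef_rot'])
```

```text
near_b [ 0.00776091 -0.04932366]
far16 [0.00896774 0.0406686 ]
nearh_b [ 0.00688172 -0.04882151]
farh29 [0.00266129 0.04165054]
yaw 75.18134204556115 [0.57917419 0.04885824]
near_b [-0.00180266 -0.04506989]
far16 [0.00075269 0.04498817]
nearh_b [-0.00163978 -0.04455269]
farh29 [-0.00451613  0.04581828]
yaw 75.15126267008553 [0.57921369 0.04884779]
near_b [-0.00127135 -0.04505806]
far16 [0.00131183 0.04504129]
nearh_b [ 0.00051075 -0.04460108]
farh29 [-0.0044086   0.04590753]
yaw 75.15242235695726 [0.5792218  0.04884564]
rear x(z6) -0.18299999999999988 mouth(z29) 0.03300000000000031 far end(z29) 0.18350000000000044
rear x(z6) -0.18249999999999988 mouth(z29) 0.03300000000000031 far end(z29) 0.18300000000000044
rear x(z6) -0.18299999999999988 mouth(z29) 0.03300000000000031 far end(z29) 0.18350000000000044
[ 3.30405772e+01  1.54776889e+01 -6.62721711e+00  2.48002338e-03
 -6.79530690e+01 -3.70498438e+01] [0.59892702 0.16073333 0.24509517] [ 1.79955114e+02 -3.67643177e-02 -9.40083201e+01]
```

arm_command(
  travel=[
    [0,-0.12,0],
    [-0.02,-0.24,0],
    [-0.04,-0.36,0],
    [-0.06,-0.48,0],
    [-0.08,-0.6,0],
    [-0.1,-0.72,0],
    [-0.13,-0.84,-0.05],
    [-0.15,-0.94,-0.1],
    [-0.161,-0.984,-0.19],
    [-0.161,-0.984,-0.19],
    [-0.161,-0.984,-0.19],
    [-0.161,-0.984,-0.19],
  ],
  delta_rot=[
    [0,0,-0.07],
    [0,0,-0.14],
    [0,0,-0.21],
    [0,0,-0.28],
    [0,0,-0.35],
    [0,0,-0.42],
    [0,0,-0.49],
    [0,0,-0.56],
    [0,0,-0.63],
    [0,0,-0.668],
    [0,0,-0.668],
    [0,0,-0.668],
  ],
)

```text
time_s: 3.1
tcp_pos: [0.5181, -0.3282, 0.1511]
eef_rot: [-180.0, 0.0, -153.6]
contact_force: [0.6, 0.3, 0.3]
gripper_width: 0.0875
gripper_force: 0.0
```

Run:
```python
from h import *
import pickle
a,b=pickle.load(open('c0.pkl','rb'))
s=r.get_state();print(s['joints'],s['tcp_pos'],s['eef_rot'],s['contact_force'])
# channel profile across the track, both views, projecting at z=.016
u=np.array([np.cos(np.radians(75.15)),np.sin(np.radians(75.15))]);v=np.array([-u[1],u[0]]);O=np.array([.5826,.0614])
for nm,c in(('top',a),('side',b)):
  g=cv2.cvtColor(c['img'],cv2.COLOR_RGB2GRAY).astype(np.float32)
  for z in(.006,.016):
   for x0,x1 in((-.17,-.1),(-.1,-.02)):
    Y=np.arange(-.06,.061,.004); pr=[]
    for y in Y: pr.append(np.mean([cv2.getRectSubPix(g,(1,1),tuple(map(float,proj(c,[*(O+u*x+v*y),z]))))[0,0] for x in np.linspace(x0,x1,40)]))
    print(nm,z,x0,np.round(pr).astype(int).tolist())
```

```text
[-1.41232818e+01  1.90713436e+01 -1.46385393e+01  4.89325617e-03
 -5.62387384e+01 -4.95211803e+01] [ 0.5181346  -0.3281748   0.15106002] [-1.79963550e+02  3.64385125e-02 -1.53641733e+02] [0.59017481 0.33026914 0.30167443]
top 0.006 -0.17 [144, 144, 144, 144, 146, 154, 156, 152, 146, 139, 151, 162, 164, 164, 164, 164, 164, 164, 164, 163, 158, 153, 149, 143, 150, 151, 142, 142, 144, 144, 144]
top 0.006 -0.1 [144, 145, 144, 144, 145, 151, 152, 149, 144, 138, 151, 162, 164, 164, 164, 164, 163, 164, 164, 163, 158, 152, 147, 141, 147, 147, 140, 142, 144, 144, 144]
top 0.016 -0.17 [144, 144, 144, 144, 145, 151, 156, 153, 149, 140, 146, 160, 164, 164, 164, 164, 164, 164, 164, 164, 159, 154, 150, 143, 148, 152, 143, 142, 144, 144, 144]
top 0.016 -0.1 [144, 145, 144, 144, 144, 149, 153, 150, 147, 138, 145, 160, 164, 164, 164, 164, 163, 164, 164, 164, 159, 153, 148, 141, 145, 148, 140, 142, 144, 144, 144]
side 0.006 -0.17 [164, 164, 164, 163, 162, 159, 153, 133, 100, 118, 161, 178, 177, 177, 179, 179, 177, 178, 178, 169, 157, 142, 108, 117, 159, 155, 129, 149, 163, 164, 164]
side 0.006 -0.1 [163, 164, 164, 163, 160, 157, 152, 132, 102, 118, 158, 175, 176, 176, 177, 176, 175, 176, 175, 166, 156, 140, 106, 111, 149, 149, 134, 151, 162, 164, 163]
side 0.016 -0.17 [164, 164, 164, 164, 164, 163, 162, 159, 152, 127, 98, 128, 167, 178, 177, 178, 179, 178, 177, 178, 175, 165, 153, 129, 104, 139, 163, 139, 136, 159, 164]
side 0.016 -0.1 [163, 164, 164, 164, 164, 163, 160, 156, 149, 125, 100, 126, 163, 176, 177, 176, 177, 175, 175, 175, 173, 162, 151, 126, 100, 130, 155, 140, 140, 159, 164]
```

arm_command(
  travel=[
    [0.002,-0.007,-0.04],
    [0.002,-0.007,-0.08],
    [0.002,-0.007,-0.12],
    [0.002,-0.007,-0.16],
    [0.002,-0.007,-0.2],
    [0.002,-0.007,-0.23],
    [0.002,-0.007,-0.23],
    [0.002,-0.007,-0.23],
  ],
  delta_rot=[
    [0,0,-0.003],
    [0,0,-0.003],
    [0,0,-0.003],
    [0,0,-0.003],
    [0,0,-0.003],
    [0,0,-0.003],
    [0,0,-0.003],
    [0,0,-0.003],
  ],
)

```text
time_s: 4.1
tcp_pos: [0.5193, -0.3319, 0.0364]
eef_rot: [-179.9, 0.0, -154.0]
contact_force: [-0.1, -0.4, 0.3]
gripper_width: 0.0875
gripper_force: 0.0
```

arm_command(
  travel=[
    [0,0,0],
    [0,0,0],
    [0,0,0],
    [0,0,0],
    [0,0,0],
    [0,0,0],
    [0,0,0],
    [0,0,0],
  ],
  delta_rot=[
    [0,0,0],
    [0,0,0],
    [0,0,0],
    [0,0,0],
    [0,0,0],
    [0,0,0],
    [0,0,0],
    [0,0,0],
  ],
  grip=0,
  newtons=25,
)

```text
time_s: 5.1
tcp_pos: [0.5186, -0.3317, 0.0355]
eef_rot: [180.0, -0.0, -154.0]
contact_force: [-0.1, 0.8, 1.2]
gripper_width: 0.0296
gripper_force: 25.0
```

Run:
```python
from h import *
a=cap('top');b=cap('side')
f=lambda I,x,y,w,h:cv2.resize(I[y:y+h,x:x+w,::-1],(390,390),interpolation=cv2.INTER_CUBIC)
cv2.imwrite('pics/grasp.png',np.hstack([f(a['img'],310,140,100,100),f(b['img'],310,180,130,130)]))
s=r.get_state();print(s['tcp_pos'],s['eef_rot'],s['contact_force'],s['gripper_width'],s['gripper_force'])
```

```text
[ 0.51857529 -0.33172484  0.03551479] [ 1.79988173e+02 -8.97889071e-03 -1.54013515e+02] [0.004707   0.96695651 1.07955111] 0.030090292313443172 24.995890259742737
```

View pics/grasp.png

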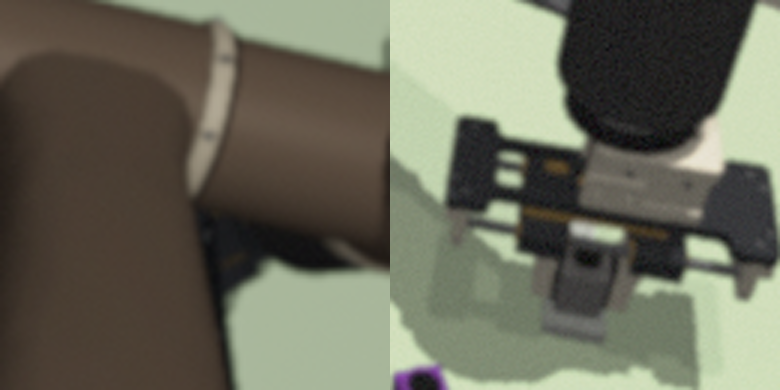

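arm_command(
  travel=[
    [0,0,0],
    [0,0,0.02],
    [0,0,0.06],
    [0,0,0.11],
    [0,0,0.16],
    [0.005,0.05,0.188],
    [0.01,0.11,0.188],
    [0.017,0.17,0.188],
    [0.023,0.23,0.188],
    [0.03,0.29,0.188],
    [0.036,0.35,0.188],
    [0.042,0.41,0.188],
    [0.048,0.46,0.188],
    [0.051,0.49,0.188],
    [0.051,0.496,0.188],
    [0.051,0.496,0.188],
    [0.051,0.496,0.188],
  ],
  delta_rot=[
    [0,0,0],
    [0,0,0],
    [0,0,0],
    [0,0,0],
    [0,0,0.03],
    [0,0,0.09],
    [0,0,0.15],
    [0,0,0.21],
    [0,0,0.27],
    [0,0,0.33],
    [0,0,0.39],
    [0,0,0.45],
    [0,0,0.51],
    [0,0,0.547],
    [0,0,0.547],
    [0,0,0.547],
    [0,0,0.547],
  ],
  newtons=40,
)

```text
time_s: 7.32
tcp_pos: [0.544, -0.0844, 0.1295]
eef_rot: [180.0, -0.0, -104.9]
contact_force: [0.3, -0.1, -5.0]
gripper_width: 0.0299
gripper_force: 40.0
```

Run:
```python
from h import *
a=cap('top');b=cap('side')
s=r.get_state();print(s['tcp_pos'],s['eef_rot'],s['contact_force'],s['moment'],s['gripper_width'],s['gripper_force'],s['joints'])
p=np.array(s['tcp_pos']);y=np.radians(s['eef_rot'][2]+180);u=np.array([np.cos(y),np.sin(y),0]);v=np.array([-u[1],u[0],0])
B=b['img'][:,:,::-1].copy()
S=3;B=cv2.resize(B,None,fx=S,fy=S,interpolation=cv2.INTER_CUBIC)
Bp=B.copy()
for d,w,h in((.135,.012,-.0235),(.135,-.012,-.0235),(.035,.012,-.0235),(.035,-.012,-.0235)):
    q=proj(b,p+u*d+v*w+[0,0,h]);print(q);cv2.circle(Bp,tuple(int(t) for t in (q+.5)*S),3,(0,0,255),1)
c=(proj(b,p)*S).astype(int);x0=max(0,c[0]-450);y0=max(0,c[1]-330)
cv2.imwrite('pics/carry.png',Bp[y0:y0+600,x0:x0+800])
```

```text
[ 0.5440261  -0.08442851  0.12949655] [ 1.79987635e+02 -7.13047151e-03 -1.04857133e+02] [-0.7528965  -0.4780993  -6.32489149] [-0.02827171 -0.03071503 -0.00028062] 0.02975986298633496 39.993236660957336 [ 1.15677776e+01  1.49861844e+01 -2.39583339e+01  1.13455916e-03
 -5.10697283e+01 -2.64256249e+01]
[247.92979916 163.1380958 ]
[255.92371193 160.09317893]
[271.35980625 183.03527075]
[279.68117797 179.51906581]
```

View pics/carry.png

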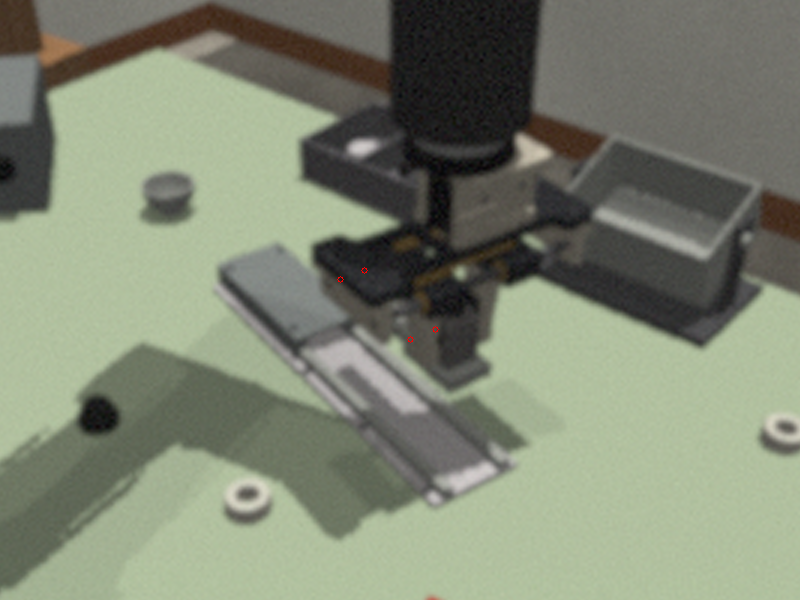

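arm_command(
  travel=[
    [0,0,-0.04],
    [0,0,-0.08],
    [0,0,-0.12],
    [0,0,-0.145],
    [0,0,-0.152],
    [0,0,-0.152],
    [0,0,-0.152],
    [0,0,-0.152],
  ],
  delta_rot=[
    [0,0,0],
    [0,0,0],
    [0,0,0],
    [0,0,0],
    [0,0,0],
    [0,0,0],
    [0,0,0],
    [0,0,0],
  ],
)

```text
time_s: 8.43
tcp_pos: [0.5446, -0.0837, 0.0542]
eef_rot: [-179.9, 0.0, -104.8]
contact_force: [-0.1, -0.3, -5.8]
gripper_width: 0.0297
gripper_force: 40.0
```

arm_command(
  travel=[
    [0,0,-0.003],
    [0,0,-0.006],
    [0,0,-0.009],
    [0,0,-0.012],
    [0,0,-0.012],
  ],
  delta_rot=[
    [0,0,0],
    [0,0,0],
    [0,0,0],
    [0,0,0],
    [0,0,0],
  ],
)

```text
time_s: 9.05
tcp_pos: [0.5441, -0.0838, 0.0474]
eef_rot: [180.0, -0.0, -104.8]
contact_force: [0.9, 0.1, -6.4]
gripper_width: 0.0298
gripper_force: 40.0
```

Run:
```python
from h import *
b=cap('side');s=r.get_state();print(s['tcp_pos'],s['contact_force'],s['moment'])
p=np.array(s['tcp_pos']);c=proj(b,p).astype(int);print(c)
I=b['img'][c[1]-65:c[1]+65,c[0]-90:c[0]+70,::-1]
cv2.imwrite('pics/low.png',cv2.resize(I,None,fx=4.6,fy=4.6,interpolation=cv2.INTER_CUBIC))
```

```text
[ 0.54411151 -0.08383112  0.0474388 ] [ 0.44929387  0.42529259 -6.38469071] [-0.01835008 -0.04333427  0.01684834]
[283 208]
```

View pics/low.png

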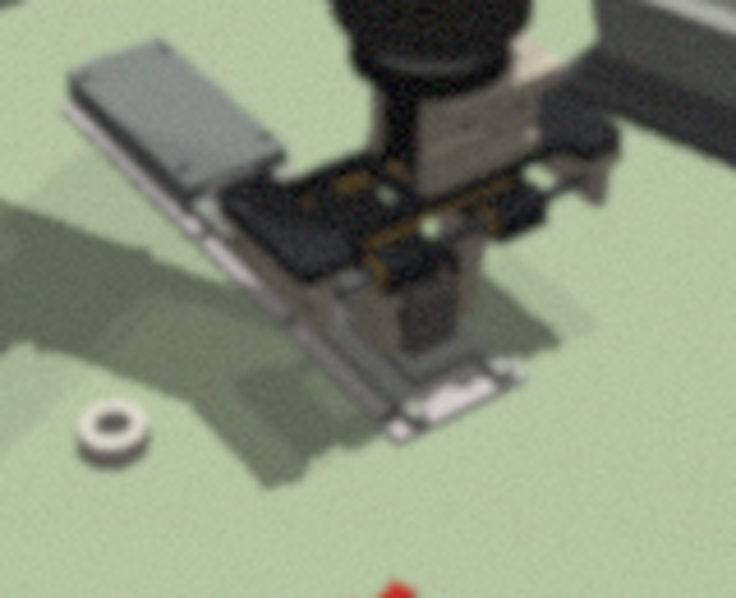

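The shoe is already below the rail tops with no contact force, so it sits between the rails. I'll continue down to the floor.

arm_command(
  travel=[
    [0,0,-0.003],
    [0,0,-0.006],
    [0,0,-0.009],
    [0,0,-0.012],
    [0,0,-0.013],
    [0,0,-0.013],
    [0,0,-0.013],
  ],
  delta_rot=[
    [0,0,0],
    [0,0,0],
    [0,0,0],
    [0,0,0],
    [0,0,0],
    [0,0,0],
    [0,0,0],
  ],
)

```text
time_s: 9.98
tcp_pos: [0.5442, -0.0838, 0.0415]
eef_rot: [-180.0, 0.0, -104.8]
contact_force: [-3.8, 1.6, 4.1]
gripper_width: 0.0299
gripper_force: 40.0
```

arm_command(
  travel=[
    [0,0,0],
    [0,0,0],
    [0,0,0],
    [0,0,0],
    [0,0,0],
    [0,0,0.03],
    [0,0,0.08],
    [0,0,0.12],
    [0,0,0.12],
  ],
  delta_rot=[
    [0,0,0],
    [0,0,0],
    [0,0,0],
    [0,0,0],
    [0,0,0],
    [0,0,0],
    [0,0,0],
    [0,0,0],
    [0,0,0],
  ],
  grip=0.75,
)

```text
time_s: 11.1
tcp_pos: [0.5456, -0.0836, 0.1037]
eef_rot: [-179.8, 0.1, -104.8]
contact_force: [0.3, -0.5, -0.4]
gripper_width: 0.0657
gripper_force: 0.0
```

Run:
```python
from h import *
b=cap('side');s=r.get_state();print(s['tcp_pos'],s['contact_force'])
I=b['img'][140:260,200:360,::-1]
cv2.imwrite('pics/laid.png',cv2.resize(I,None,fx=4.8,fy=4.8,interpolation=cv2.INTER_CUBIC))
u=np.array([np.cos(np.radians(75.15)),np.sin(np.radians(75.15))]);O=np.array([.5826,.0614])
for x in (-.165,-.175): print([round(float(t*4.8),0) for t in proj(b,[*(O+u*x),.018])-[200,140]])
```

```text
[ 0.54480131 -0.08367322  0.10249679] [0.28527321 0.18150586 0.08815281]
[417.0, 388.0]
[430.0, 400.0]
```

View pics/laid.png

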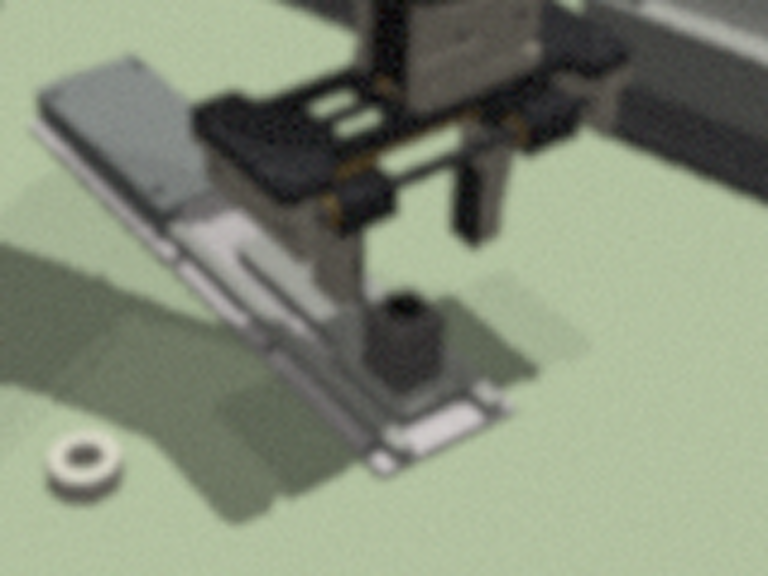

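The clamp lies flat in the channel, block near (405,345) in the crop, with the tongue pointing at the hood. Now I'll go behind the block with the fingers closed to push it.

arm_command(
  travel=[
    [-0.01,-0.039,0],
    [-0.0206,-0.0774,0],
    [-0.0206,-0.0774,0],
    [-0.0206,-0.0774,0],
    [-0.0206,-0.0774,0],
    [-0.0206,-0.0774,-0.04],
    [-0.0206,-0.0774,-0.08],
    [-0.0206,-0.0774,-0.113],
    [-0.0206,-0.0774,-0.113],
    [-0.0206,-0.0774,-0.113],
    [-0.0206,-0.0774,-0.113],
  ],
  delta_rot=[
    [0,0,0],
    [0,0,0],
    [0,0,0],
    [0,0,0],
    [0,0,0],
    [0,0,0],
    [0,0,0],
    [0,0,0],
    [0,0,0],
    [0,0,0],
    [0,0,0],
  ],
  grip=0,
  newtons=20,
)

```text
time_s: 12.52
tcp_pos: [0.5345, -0.1224, 0.0454]
eef_rot: [-179.9, 0.0, -104.8]
contact_force: [0.1, -0.2, -0.4]
gripper_width: 0.0006
gripper_force: 0.0
```

arm_command(
  travel=[
    [0.0026,0.0097,0],
    [0.0051,0.0193,0],
    [0.0077,0.029,0],
    [0.0102,0.0387,0],
    [0.0128,0.0483,0],
    [0.0154,0.058,0],
    [0.0179,0.0677,0],
    [0.0205,0.0773,0],
    [0.023,0.087,0],
    [0.0256,0.0967,0],
    [0.0282,0.1063,0],
    [0.0307,0.116,0],
    [0.0333,0.1257,0],
    [0.0359,0.1353,0],
  ],
  delta_rot=[
    [0,0,0],
    [0,0,0],
    [0,0,0],
    [0,0,0],
    [0,0,0],
    [0,0,0],
    [0,0,0],
    [0,0,0],
    [0,0,0],
    [0,0,0],
    [0,0,0],
    [0,0,0],
    [0,0,0],
    [0,0,0],
  ],
)

```text
time_s: 14.28
tcp_pos: [0.5513, -0.0554, 0.0448]
eef_rot: [180.0, -0.1, -104.8]
contact_force: [-2.8, -6.4, 3.8]
gripper_width: 0.0001
gripper_force: 3.1
```

arm_command(
  travel=[
    [0.001,0.0039,0],
    [0.002,0.0077,0],
  ],
  delta_rot=[
    [0,0,0],
    [0,0,0],
  ],
)

```text
time_s: 14.52
tcp_pos: [0.5524, -0.0515, 0.0448]
eef_rot: [180.0, -0.1, -104.8]
contact_force: [-1.7, -5.6, 4.7]
gripper_width: 0.0006
gripper_force: 3.2
```

arm_command(
  travel=[
    [0.001,0.0039,0],
    [0.002,0.0077,0],
  ],
  delta_rot=[
    [0,0,0],
    [0,0,0],
  ],
)

```text
time_s: 14.78
tcp_pos: [0.5534, -0.0478, 0.0448]
eef_rot: [180.0, -0.1, -104.8]
contact_force: [-1.5, -5.5, 4.6]
gripper_width: 0.0005
gripper_force: 3.2
```

arm_command(
  travel=[
    [0.001,0.0039,0],
    [0.002,0.0077,0],
  ],
  delta_rot=[
    [0,0,0],
    [0,0,0],
  ],
)

```text
time_s: 15.02
tcp_pos: [0.5544, -0.0439, 0.0448]
eef_rot: [180.0, -0.1, -104.8]
contact_force: [-2.6, -6.0, 4.5]
gripper_width: 0.0005
gripper_force: 3.2
```

arm_command(
  travel=[
    [0.0008,0.0029,0],
    [0.0015,0.0058,0],
  ],
  delta_rot=[
    [0,0,0],
    [0,0,0],
  ],
)

```text
time_s: 15.28
tcp_pos: [0.5551, -0.041, 0.0448]
eef_rot: [180.0, -0.1, -104.8]
contact_force: [-1.0, -5.9, 4.3]
gripper_width: 0.0004
gripper_force: 3.2
```

arm_command(
  travel=[
    [0.0008,0.0029,0],
    [0.0015,0.0058,0],
  ],
  delta_rot=[
    [0,0,0],
    [0,0,0],
  ],
)

```text
time_s: 15.52
tcp_pos: [0.5558, -0.0382, 0.0448]
eef_rot: [180.0, -0.1, -104.8]
contact_force: [-2.0, -6.4, 4.6]
gripper_width: 0.0007
gripper_force: 3.2
```

arm_command(
  travel=[
    [0.0008,0.0029,0],
    [0.0015,0.0058,0],
  ],
  delta_rot=[
    [0,0,0],
    [0,0,0],
  ],
)

```text
time_s: 15.78
tcp_pos: [0.5566, -0.0353, 0.0448]
eef_rot: [180.0, -0.1, -104.8]
contact_force: [-1.7, -6.7, 5.4]
gripper_width: 0.0007
gripper_force: 3.2
```

arm_command(
  travel=[
    [0.0005,0.0019,0],
    [0.001,0.0039,0],
  ],
  delta_rot=[
    [0,0,0],
    [0,0,0],
  ],
)

```text
time_s: 16.02
tcp_pos: [0.5571, -0.0333, 0.0448]
eef_rot: [180.0, -0.1, -104.8]
contact_force: [-1.3, -5.9, 3.7]
gripper_width: 0.0007
gripper_force: 3.2
```

```bash
cat > f.py <<'E'
from h import *
F=[]
for i in range(5):
    cap('top'); s=r.get_state(); f=s['contact_force']; F.append([f[0]*-.2562-f[1]*.9666,f[2]])
print(np.round(F,2).tolist(),np.mean(F,0),s['tcp_pos'],s['time_s'])
E
python3 f.py
```

```text
[[6.3, 4.37], [5.14, 4.94], [5.5, 3.81], [5.93, 3.89], [6.77, 4.1]] [5.92775031 4.22258603] [ 0.55709596 -0.03322458  0.04478672] 16.275
```

arm_command(
  travel=[
    [0.0008,0.0029,0],
    [0.0015,0.0058,0],
  ],
  delta_rot=[
    [0,0,0],
    [0,0,0],
  ],
)

```text
time_s: 16.52
tcp_pos: [0.5578, -0.0304, 0.0448]
eef_rot: [180.0, -0.1, -104.8]
contact_force: [-1.5, -5.6, 4.3]
gripper_width: 0.0003
gripper_force: 3.2
```

arm_command(
  travel=[
    [0.0008,0.0029,0],
    [0.0015,0.0058,0],
  ],
  delta_rot=[
    [0,0,0],
    [0,0,0],
  ],
)

```text
time_s: 16.77
tcp_pos: [0.5586, -0.0276, 0.0448]
eef_rot: [180.0, -0.1, -104.8]
contact_force: [-1.8, -6.1, 4.1]
gripper_width: 0.0005
gripper_force: 3.3
```

```bash
python3 f.py
```

```text
[[6.48, 5.58], [5.35, 5.15], [5.26, 4.35], [5.64, 3.71], [5.91, 5.25]] [5.72800055 4.80771419] [ 0.55863277 -0.02738956  0.04480962] 17.025
```

arm_command(
  travel=[
    [0.0008,0.0029,0],
    [0.0015,0.0058,0],
  ],
  delta_rot=[
    [0,0,0],
    [0,0,0],
  ],
)

```text
time_s: 17.27
tcp_pos: [0.5593, -0.0247, 0.0448]
eef_rot: [180.0, -0.1, -104.8]
contact_force: [-1.7, -5.4, 4.2]
gripper_width: 0.0003
gripper_force: 3.3
```

arm_command(
  travel=[
    [0.0008,0.0029,0],
    [0.0015,0.0058,0],
  ],
  delta_rot=[
    [0,0,0],
    [0,0,0],
  ],
)

```text
time_s: 17.52
tcp_pos: [0.56, -0.0218, 0.0448]
eef_rot: [180.0, -0.1, -104.8]
contact_force: [-1.4, -6.4, 4.7]
gripper_width: 0.0007
gripper_force: 3.3
```

```bash
python3 f.py
```

```text
[[6.79, 4.36], [6.41, 4.43], [4.16, 4.6], [4.75, 5.24], [5.23, 4.3]] [5.46811993 4.58489456] [ 0.56010284 -0.02161108  0.04479613] 17.775
```

arm_command(
  travel=[
    [0.0008,0.0029,0],
    [0.0015,0.0058,0],
  ],
  delta_rot=[
    [0,0,0],
    [0,0,0],
  ],
)

```text
time_s: 18.02
tcp_pos: [0.5608, -0.0189, 0.0448]
eef_rot: [179.9, -0.1, -104.8]
contact_force: [-1.5, -6.9, 4.4]
gripper_width: 0.0005
gripper_force: 3.3
```

arm_command(
  travel=[
    [0.0008,0.0029,0],
    [0.0015,0.0058,0],
  ],
  delta_rot=[
    [0,0,0],
    [0,0,0],
  ],
)

```text
time_s: 18.27
tcp_pos: [0.5615, -0.016, 0.0448]
eef_rot: [180.0, -0.1, -104.8]
contact_force: [-1.1, -6.1, 4.7]
gripper_width: 0.0003
gripper_force: 3.3
```

```bash
python3 f.py
```

```text
[[5.87, 5.13], [5.15, 4.71], [5.6, 4.73], [6.62, 5.05], [5.42, 4.1]] [5.73091476 4.74257165] [ 0.56157262 -0.01582329  0.04478985] 18.525
```

Tip about 59 mm in, no rise in force yet.

arm_command(
  travel=[
    [0.0008,0.0029,0],
    [0.0015,0.0058,0],
  ],
  delta_rot=[
    [0,0,0],
    [0,0,0],
  ],
)

```text
time_s: 18.77
tcp_pos: [0.5623, -0.0131, 0.0448]
eef_rot: [179.9, -0.1, -104.8]
contact_force: [-1.6, -6.1, 4.8]
gripper_width: 0.0001
gripper_force: 3.3
```

arm_command(
  travel=[
    [0.0008,0.0029,0],
    [0.0015,0.0058,0],
  ],
  delta_rot=[
    [0,0,0],
    [0,0,0],
  ],
)

```text
time_s: 19.02
tcp_pos: [0.5629, -0.0103, 0.0448]
eef_rot: [179.9, -0.1, -104.8]
contact_force: [-1.7, -8.1, 5.4]
gripper_width: 0.0003
gripper_force: 3.9
```

```bash
python3 f.py
```

```text
[[7.07, 5.37], [6.08, 5.93], [5.32, 4.88], [6.53, 4.58], [6.41, 6.15]] [6.28217013 5.38290572] [ 0.56298299 -0.01020054  0.04480139] 19.275
```

arm_command(
  travel=[
    [0.0005,0.0019,0],
    [0.0005,0.0019,0],
  ],
  delta_rot=[
    [0,0,0],
    [0,0,0],
  ],
)

```text
time_s: 19.52
tcp_pos: [0.5631, -0.0094, 0.0448]
eef_rot: [179.9, -0.1, -104.8]
contact_force: [-1.3, -7.6, 5.9]
gripper_width: 0.0007
gripper_force: 3.7
```

arm_command(
  travel=[
    [0.0005,0.0019,0],
    [0.0005,0.0019,0],
  ],
  delta_rot=[
    [0,0,0],
    [0,0,0],
  ],
)

```text
time_s: 19.77
tcp_pos: [0.5633, -0.0086, 0.0448]
eef_rot: [179.9, -0.1, -104.8]
contact_force: [-1.5, -8.1, 5.3]
gripper_width: 0.0006
gripper_force: 4.0
```

```bash
sed -i 's/range(5)/range(8)/;s/^print(/print(s["gripper_force"],/' f.py; python3 f.py
```

```text
3.9405522937886417 [[7.11, 5.25], [8.26, 4.93], [7.6, 4.95], [7.36, 5.8], [7.76, 6.07], [7.64, 5.14], [7.51, 5.91], [7.81, 4.55]] [7.63225917 5.32492075] [ 0.56331087 -0.00857923  0.04479008] 20.175
```

arm_command(
  travel=[
    [0.0004,0.0015,0],
    [0.0008,0.0029,0],
    [0.0008,0.0029,0],
  ],
  delta_rot=[
    [0,0,0],
    [0,0,0],
    [0,0,0],
  ],
)

```text
time_s: 20.55
tcp_pos: [0.5636, -0.0073, 0.0448]
eef_rot: [179.9, -0.1, -104.8]
contact_force: [-2.5, -8.8, 6.3]
gripper_width: 0.0008
gripper_force: 4.5
```

```bash
python3 f.py
```

```text
4.454687114339322 [[8.51, 5.72], [8.88, 5.72], [9.53, 5.08], [8.99, 5.42], [9.6, 5.7], [9.18, 5.54], [8.67, 5.87], [8.85, 5.24]] [9.02700688 5.53518659] [ 0.56359081 -0.00735629  0.04479558] 20.95
```

Force rose 3.3 N over the last ~4–5 mm, so the bumper has clearly given. Backing off now.

arm_command(
  travel=[
    [-0.0015,-0.0058,0],
    [-0.0051,-0.0193,0],
    [-0.0128,-0.0483,0],
    [-0.018,-0.068,0],
    [-0.018,-0.068,0.08],
    [-0.018,-0.068,0.18],
    [-0.018,-0.168,0.3],
    [-0.018,-0.268,0.3],
    [-0.018,-0.368,0.3],
    [-0.018,-0.45,0.3],
    [-0.018,-0.45,0.3],
  ],
  delta_rot=[
    [0,0,0],
    [0,0,0],
    [0,0,0],
    [0,0,0],
    [0,0,0],
    [0,0,0],
    [0,0,0],
    [0,0,0],
    [0,0,0],
    [0,0,0],
    [0,0,0],
  ],
)

```text
time_s: 22.32
tcp_pos: [0.5546, -0.2341, 0.1941]
eef_rot: [180.0, -0.0, -105.0]
contact_force: [0.3, 0.1, -0.3]
gripper_width: 0.0001
gripper_force: 0.0
```

Run:
```python
from h import *
b=cap('side');a=cap('top')
u=np.array([np.cos(np.radians(75.15)),np.sin(np.radians(75.15))]);O=np.array([.5826,.0614])
t=np.array([.5636,-.00736])+u*.0095  # rear face at end of push
for n,c in(('top',a),('side',b)): print(n,'expected bore',proj(c,[*(t+u*.015),.061]))
f=lambda I,x,y,w,h:cv2.resize(I[y:y+h,x:x+w,::-1],(400,400),interpolation=cv2.INTER_CUBIC)
cv2.imwrite('pics/end.png',np.hstack([f(a['img'],200,130,100,100),f(b['img'],190,130,110,110)]))
```

```text
top expected bore [252.69996526 181.39980622]
side expected bore [258.72903235 182.17047066]
```

View pics/end.png

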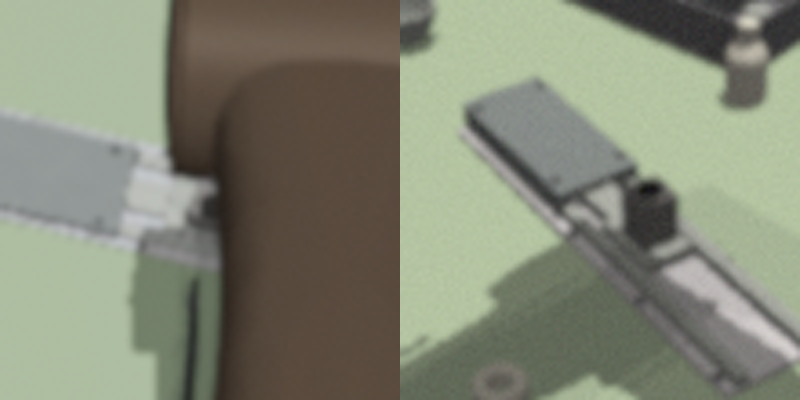

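The bore is at about (258.7,181.4) in the side view, against the expected (258.7,182.2), so the clamp stayed where it was pushed to, flat and with its tongue under the hood.

```bash
python3 -c "
from plant import close_job
print(close_job())"
```

```text
the job is handed in; nothing more can be done
None
```

I laid the grey clamp flat in the track, slid its tongue under the hood until the bumper had given an estimated 4–5 mm, then backed the arm off and handed the job in at about 22 s; the clamp stayed put and I left the other parts alone.

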